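# Turn the paint sample leaf over its spine

### The arm

A 6-joint arm with a two-finger parallel gripper is mounted at the origin on the work surface. World frame = base frame: x ahead of the robot, y to its left, z up, the work surface at z = 0. Lengths are in m, angles in rad, forces in N, time in s.
With the tool pointing down it reaches from about 0.3 to 0.775 m from the base axis. Payload 14.6 kg.
Tool frame: the origin (TCP) lies on the centre line of the jaws, within the pads' length; the fingertips stand 25 mm ahead of it and the grasp point (between the pads) lies 6 mm ahead of it; z points along the fingers, y is the direction in which the jaws open and shut (so a half turn about z gives the same grasp; the last joint's range is limited). The gripper opens to 85 mm and grips with 20 to 120 N. Pads are 22 mm wide; open, the fingers measure 114 mm over their backs; the gripper's body (76 mm by 85 mm) begins 54 mm behind the grasp point. The pads swing forward as they close: fully open they stand 13 mm farther back than shut.
Start: joints at [-1.299, 0.3, 1.521, -0, 1.321, -0.067], TCP at [0.183, -0.519, 0.256] pointing down, gripper open.
Joint ranges: [-3.03, 3.03], [-0.79, 2.21], [0.23, 2.52], [-1.04, 4.18], [0, 3.07], [-2.55, 2.55]. Speed limits (rad/s): [2.22, 2.22, 2.57, 3.14, 3.14, 3.14].

### API

Orientations are given as [roll, pitch, yaw] about the fixed x, y, z axes, in that order (R = Rz(yaw) Ry(pitch) Rx(roll)).
In Python, from rig import r gives the robot as it stands.
- The arm moves only by the shell command python3 -m crank 'ROWS'. ROWS is JSON, a list of rows, each a list of 7 numbers: the shift along the tool's x, y, z in m, then the turn, a rotation vector about the tool's x, y, z in rad, then the closure, from -1 (fully open) to 1 (shut), so that 0 is half open. A call has 1 to 5 rows; each row is the pose to reach, as a shift and turn from the pose measured when the call began, along the tool's axes at that moment; what a row does not reach only later rows make up. A row lasts 1/10 s, in which the tool goes at most 50 mm and 8.59 degrees, less where a joint would pass 70% of its speed; a pose out of reach is approached as far as the arm can. A call with a gripper value outside its range is refused whole. The fingers move at their own pace and stop on an object; the grip force is fixed at half the most. Time passes only in rows, so rows that repeat a pose let the fingers close. It gives the time, the measured TCP pose, the force and the opening at its end, in the units of the state.
- r.sense(): the state, without advancing time (a new reading comes with each control period).
- r.snapshot(name): name is "side" or "top"; returns a dict with "image" (400x640x3 uint8, red, green, blue), "range_z" (400x640 float32, m along the optical axis (not along the pixel's ray), 0 where there is no reading), "fx", "fy", "cx", "cy" (pixels), "D" ([k1, k2, p1, p2, k3] as OpenCV has them; the pictures are not rectified), "cam_to_world" (4x4, takes a point from camera to world coordinates). Camera axes: x right, y down, z forward; pixel columns grow to the right and rows downward; lengths in m; the calibration is good to about 2 mm. A picture is of the moment at which its call begins.
- r.close_job(): hands the job in, once; it reports no verdict.
The state is a dict: "time_s": time; "q": joint angles; "qvel": joint speeds; "joint_efforts": joint torques, N m; "tcp_pos": TCP position; "eef_rot": TCP orientation; "ft_force": force on the tool from outside, world axes, zero at the start; "wrist_torque": the same for the moment, N m; "gripper_width": finger opening in m.
Only numpy, scipy, OpenCV 4.12 (cv2) and the standard library are available. Lean on these libraries where they do the work, as an engineer would, in place of code of your own. Each camera call takes 0.05 s, during which the arm holds its last target.

### The job

On the bench lies an open paint sample book with one rigid leaf standing slightly ajar over its right-hand board. Reach a fingertip under the leaf's tab, push the leaf up and over the spine and press it gently down until it lies fully flat on the opposite board, then move clear. Only push with the fingers: do not pinch the leaf or fling it over, do not lift or shove the book out of place, and leave the tin, tape roll, lamp and bin where they stand.

Things in the scene. Friction and masses are not known exactly. Their poses are not given: they have to be found in the camera images.
- book: Sample book, a loose, heavy (3 kg) base lying on the bench: 200 mm along its x (the direction of the spine), 300 mm along its y, dark boards on both sides of the spine with their tops 30 mm above the bench and their outer edges at y = +-150 mm. Origin: centre of its underside, on the bench. z up. The leaf starts over the -y board (right-hand as the robot sees it) and must end on the +y board. Paint chips on boards and leaf are decoration only (under 1 mm thick).
- leaf_hinge (a point): Middle of the spine, on the hinge line, 36 mm above the bench; the hinge line runs along the book's x. The spine is a steel rod between two small brackets that reach 42 mm high and 110 mm either way along x.
- leaf_tab (a point): Centre of the leaf's finger tab, in the mid-plane of the leaf, 167.5 mm from the hinge line. The tab is 60 mm wide along the spine and 35 mm long: it spans 150 to 185 mm from the hinge line, so at the start it overhangs the board's outer edge with free space down to the bench below it. Its axes turn with the leaf: y points from the free edge to the hinge line, z is the normal of the face that looks up at the start.
- leaf (a joint): Angle of the leaf about the spine, rad: 0 = flat on the -y board, 1.57 = upright, 3.14 = flat on the +y board (stops at both ends). The hinge is stiff (0.1 N m of friction, about 1 N at the tab on top of the leaf's weight of about 70 g), so the leaf stays at whatever angle it is left; it starts ajar by 0.1 to 0.4. Flat, it is clear of the board by 3 mm.
- leaf_front: Front layer of the leaf (the face that looks up at the start): grey metal panel, 190 mm along the spine, reaching from 6 to 150 mm from the hinge line, plus the tab. 3 mm thick; origin on the hinge line. The whole leaf is 6 mm thick, front and back layer together, the hinge line lying in its mid-plane.
- leaf_back: Back layer of the leaf (the face that looks down at the start), same outline, 3 mm thick, fixed to the front layer; origin on the hinge line.
- tin: Bystander: plain metal tin, 72 mm in diameter, 100 mm tall, standing loose beyond the book. Origin: centre of its underside.
- tape: Bystander: roll of tape lying flat, 96 mm across, 25 mm high, loose beyond the book. Origin: centre of its underside.
- lamp: Bystander: car tail lamp, black housing with a red lens, about 85 x 130 x 50 mm, loose beyond the book. Origin: centre of its underside.
- bin: Bystander: open green parts bin, 200 x 130 x 80 mm, loose, to the left of the book. Origin: centre of its underside.

How it is judged:
By the outcome, as a careful person would: the job done as asked, in the order asked, and still so for the second after the job is handed in, with the robot touching nothing.
It also fails if it takes over 45 s, if anything falls off the work surface, if the arm or the gripper's body presses on something with over 40 N, if the wrist force passes 120 N, or if a joint passes its speed limit or range.

## Working session

There is one attempt and no reset: what is moved stays moved. The work goes in short steps, Python scripts to look and compute and a shell command to move; the robot and the scene stay as the last step left them, time stands still between calls to the robot, and variables do not carry over. Pictures are saved under pics/ and viewed, and the job is handed in when it is done.

```bash
ls; mkdir -p pics
python3 - <<'E'
from rig import r
import cv2,numpy as np
s=r.sense();print({k:np.round(v,3).tolist() for k,v in s.items()})
for n in("side","top"):
    d=r.snapshot(n);cv2.imwrite(f"pics/{n}0.png",d["image"][:,:,::-1]);print(n,d["fx"],d["fy"],d["cx"],d["cy"],d["D"]);print(np.round(d["cam_to_world"],3))
E
```

```text
pics
{'time_s': 0.0, 'q': [-1.299, 0.3, 1.522, 0.0, 1.321, -0.067], 'qvel': [0.0, -0.002, 0.0, -0.001, -0.001, 0.002], 'joint_efforts': [-0.0, -54.351, -36.179, -0.0, 0.004, -0.0], 'tcp_pos': [0.183, -0.519, 0.256], 'eef_rot': [-3.14, -0.0, 0.339], 'ft_force': [-0.332, -0.725, -0.174], 'wrist_torque': [0.015, 0.028, 0.053], 'gripper_width': 0.085}
side 457.6584105228331 457.6584105228331 321.5042986949614 196.06747520095618 [-0.06094006  0.          0.          0.          0.        ]
[[-0.973 -0.172  0.156  0.437]
 [-0.232  0.67  -0.705  0.885]
 [ 0.017 -0.722 -0.692  0.822]
 [ 0.     0.     0.     1.   ]]
top 432.8713760332174 432.8713760332174 307.4381041699107 206.42589683275958 [-0.11370961  0.          0.          0.          0.        ]
[[-0.024 -0.998  0.06   0.562]
 [-1.     0.025  0.007  0.126]
 [-0.009 -0.06  -0.998  1.167]
 [ 0.     0.     0.     1.   ]]
```

View pics/side0.png

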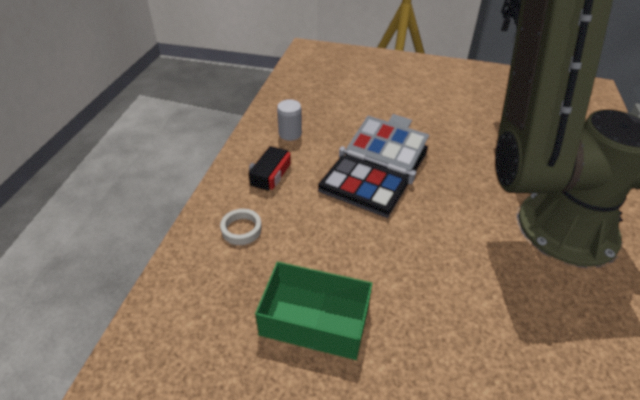

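View pics/top0.png

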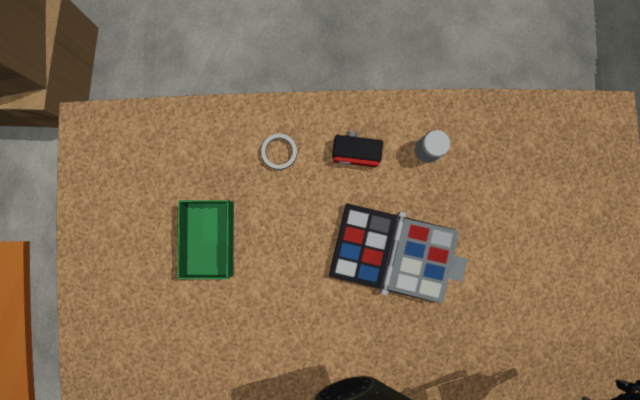

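The side view shows the leaf's tab at about (400,122) and the open board at about (365,183). In the top view the tab is at (457,267), the spine runs from (402,214) to (386,292), the bin is at (206,240), and the tape, lamp and tin sit beyond the book. Next I'll measure these from depth.

```bash
cat > h.py <<'E'
import cv2,numpy as np
from rig import r
def cloud(d):
    v,u=np.mgrid[0:400,0:640]
    K=np.array([[d["fx"],0,d["cx"]],[0,d["fy"],d["cy"]],[0,0,1]])
    n=cv2.undistortPoints(np.stack([u,v],-1).reshape(-1,1,2).astype(np.float64),K,np.array(d["D"])).reshape(400,640,2)
    z=d["range_z"][...,None]
    T=np.array(d["cam_to_world"])
    return np.concatenate([n*z,z],-1)@T[:3,:3].T+T[:3,3], n
def plane(d,n,uv,h):
    T=np.array(d["cam_to_world"]);u,v=uv
    ray=T[:3,:3]@np.append(cv2.remap(n.astype(np.float32),np.float32([[u]]),np.float32([[v]]),1)[0,0],1)
    return T[:3,3]+ray*(h-T[2,3])/ray[2]
E
python3 - <<'E'
from h import *
d=r.snapshot("top");P,n=cloud(d)
np.set_printoptions(precision=3,suppress=True)
c=d["image"][190:315,315:480,::-1];cv2.imwrite("pics/c1.png",cv2.resize(c,None,fx=4.5,fy=4.5,interpolation=cv2.INTER_CUBIC))
for uv in [(457,267),(457,262),(452,272),(425,250),(440,230),(420,290),(402,214),(386,292),(365,245),(345,270),(375,215),(470,300),(520,250),(435,143),(280,135),(358,145),(206,240),(180,240)]:
    print(uv,P[uv[1],uv[0]])
d=r.snapshot("side");P,n=cloud(d)
c=d["image"][100:220,310:440,::-1];cv2.imwrite("pics/c2.png",cv2.resize(c,None,fx=4.5,fy=4.5,interpolation=cv2.INTER_CUBIC))
for uv in [(400,122),(395,120),(405,125),(380,140),(410,140),(365,183)]:print(uv,P[uv[1],uv[0]])
E
```

```text
(457, 267) [ 0.465 -0.241  0.076]
(457, 262) [ 0.477 -0.244  0.071]
(452, 272) [ 0.452 -0.231  0.068]
(425, 250) [ 0.509 -0.167  0.052]
(440, 230) [ 0.56  -0.205  0.061]
(420, 290) [ 0.407 -0.15   0.055]
(402, 214) [ 0.604 -0.112  0.041]
(386, 292) [ 0.403 -0.064  0.039]
(365, 245) [ 0.526 -0.014  0.029]
(345, 270) [0.462 0.04  0.025]
(375, 215) [ 0.604 -0.042  0.034]
(470, 300) [ 0.367 -0.301 -0.001]
(520, 250) [ 0.498 -0.447  0.002]
(435, 143) [ 0.779 -0.191  0.1  ]
(280, 135) [0.825 0.203 0.026]
(358, 145) [ 0.788 -0.002  0.048]
(206, 240) [0.548 0.412 0.003]
(180, 240) [0.55  0.464 0.064]
(400, 122) [ 0.46  -0.235  0.072]
(395, 120) [ 0.475 -0.242  0.071]
(405, 125) [ 0.444 -0.227  0.069]
(380, 140) [ 0.505 -0.158  0.054]
(410, 140) [ 0.423 -0.167  0.063]
(365, 183) [0.519 0.002 0.03 ]
```

View pics/c1.png

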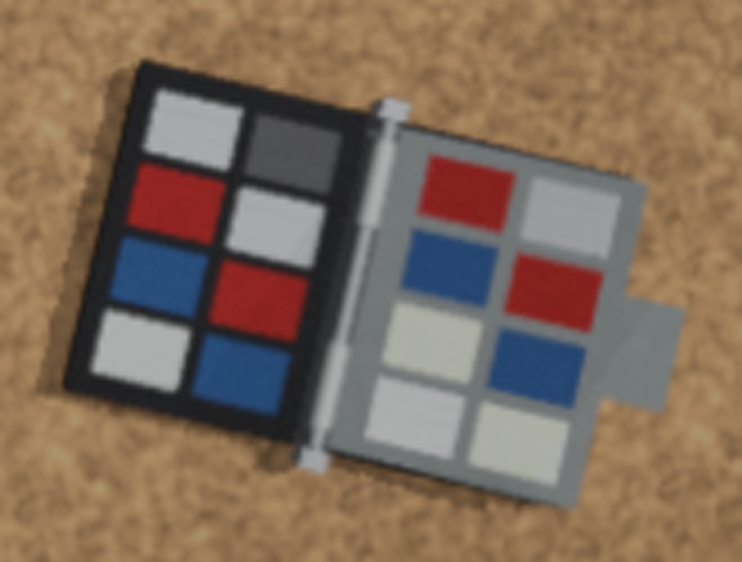

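View pics/c2.png

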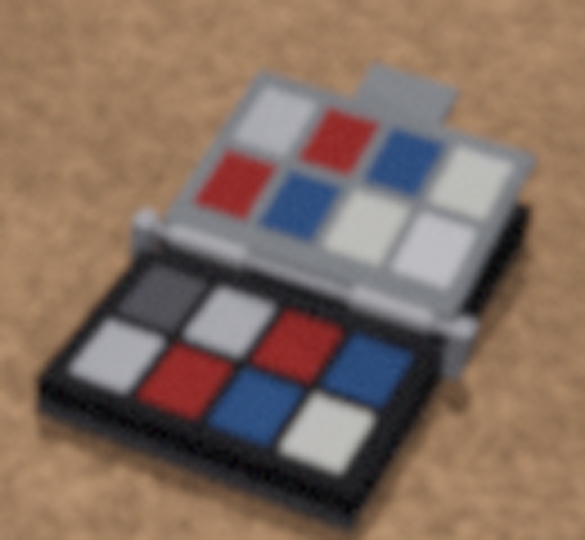

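Run:
```python
from h import *
np.set_printoptions(precision=4,suppress=True)
d=r.snapshot("top");P,n=cloud(d)
f=lambda x,y,h:plane(d,n,(315+x/4.5,190+y/4.5),h)
a=f(392,108,.042);b=f(313,460,.042);print(a,b,(a+b)/2,np.linalg.norm(a-b),np.arctan2(*(a-b)[1::-1]))
c=f(143,62,.03);e=f(68,388,.03);print(c,e,np.linalg.norm(c-e),np.arctan2(*(c-e)[1::-1]))
yaw=np.arctan2(*(a-b)[1::-1]); h=(a+b)/2
ex=np.array([np.cos(yaw),np.sin(yaw)]);ey=np.array([-ex[1],ex[0]])
print("left edge mid rel", ((c+e)/2-h)[:2]@ex,((c+e)/2-h)[:2]@ey)
for nm in("top","side"):
    d=r.snapshot(nm);P,n=cloud(d)
    q=(P[...,:2]-h[:2]); u=q@ex; v=q@ey
    m=(abs(u)<.085)&(v<-.03)&(v>-.135)&(P[...,2]>.04)&(P[...,2]<.16)
    A=np.polyfit(v[m],P[...,2][m],1);print(nm,m.sum(),A,np.arctan(-A[0]))
    m=(abs(u)<.06)&(v<-.145)&(v>-.2)&(P[...,2]>.045)&(P[...,2]<.16)
    print(m.sum(),u[m].mean(),v[m].mean(),P[...,2][m].mean(),u[m].min(),u[m].max(),v[m].min())
```

```text
[ 0.6044 -0.1122  0.042 ] [ 0.4028 -0.0599  0.042 ] [ 0.5036 -0.0861  0.042 ] 0.20828394169684833 -0.2538011128985729
[0.6354 0.0308 0.03  ] [0.4468 0.0797 0.03  ] 0.1948267685686163 -0.2534861220163894
left edge mid rel 0.0008651563513396847 0.14619816514724648
top 2788 [-0.2089  0.039 ] 0.20589799319137633
371 -0.0009281775681967099 -0.16196467444150095 0.07223658054278523 -0.05922377143133922 0.057775725003990565 -0.18154862281890818
side 1722 [-0.2087  0.0379] 0.2057283798854098
206 -0.0020292382324011778 -0.16161784967049864 0.07085274568245856 -0.04882683181493251 0.059748158696373316 -0.1816623062971595
```

```bash
cat > p.py <<'E'
import numpy as np,sys
from scipy.spatial.transform import Rotation as Ro
from rig import r
H=np.array([.5036,-.0861,.036]);YAW=-.2537
ex=np.array([np.cos(YAW),np.sin(YAW),0]);ey=np.array([-ex[1],ex[0],0]);ez=np.array([0,0,1.])
def pose(v,z,phi,u=0):
    """front tip edge at (u,v,z)"""
    a=np.radians(phi);zt=np.cos(a)*ey-np.sin(a)*ez;xt=np.sin(a)*ey+np.cos(a)*ez
    R=np.stack([xt,ex,zt],1)
    return np.array([H[0],H[1],0])+u*ex+v*ey+z*ez-.025*zt-.011*xt,R
def leaf(th,phi,press=0,rho=.165,u=0):
    t=np.radians(th);nb=np.array([-np.sin(t),-np.cos(t)])
    c=np.array([-rho*np.cos(t),.036+rho*np.sin(t)])+nb*(.003-press)
    return pose(c[0],c[1],phi,u)
def rows(*ps):
    s=r.sense();R0=Ro.from_euler('xyz',s['eef_rot']).as_matrix();p0=np.array(s['tcp_pos'])
    for p,R in ps:
        print(np.round(R0.T@(p-p0),3).tolist(),np.round(Ro.from_matrix(R0.T@R).as_rotvec(),3).tolist())
def st():
    s=r.sense();R0=Ro.from_euler('xyz',s['eef_rot']).as_matrix();p=np.array(s['tcp_pos'])+R0@[.011,0,.025]-[H[0],H[1],0]
    print('t',round(s['time_s'],2),'edge uvz',np.round([p@ex,p@ey,p[2]],4),'phi',round(float(np.degrees(np.arcsin(-R0[2,2]))),1),'F',np.round(s['ft_force'],1),'q',np.round(s['q'],2),'w',round(float(s['gripper_width']),3))
E
python3 -c "
from p import *
st();rows(pose(-.26,.18,60),pose(-.26,.18,18))"
```

```text
t 0.35 edge uvz [-0.1928 -0.4931  0.2312] phi 90.0 F [-0.  -0.1 -0. ] q [-1.3   0.3   1.52  0.    1.32 -0.07] w 0.086
[0.289, -0.067, 0.06] [0.256, 0.481, -0.955]
[0.286, -0.063, 0.079] [0.612, 1.149, -0.842]
```

```bash
python3 -m crank '[[0.29,-0.067,0.06,0.256,0.481,-0.955,1],[0.29,-0.067,0.06,0.256,0.481,-0.955,1],[0.29,-0.067,0.06,0.256,0.481,-0.955,1],[0.29,-0.067,0.06,0.256,0.481,-0.955,1],[0.29,-0.067,0.06,0.256,0.481,-0.955,1]]'; python3 -c "
from p import *
st();rows(pose(-.26,.18,60),pose(-.26,.18,18))"
```

```text
time_s: 0.85
tcp_pos: [0.391, -0.3862, 0.2067]
eef_rot: [-3.082, -0.363, 0.992]
ft_force: [0.6, -0.5, 0.5]
gripper_width: 0.012
t 0.85 edge uvz [-0.029  -0.3001  0.1873] phi 68.9 F [ 0.6 -0.5  0.5] q [-0.97  0.43  1.5   0.31  1.42 -0.48] w 0.012
[0.039, 0.022, 0.025] [0.081, 0.15, -0.299]
[0.028, 0.024, 0.041] [0.188, 0.877, -0.258]
```

```bash
python3 -m crank '[[0.028,0.024,0.041,0.188,0.877,-0.258,1],[0.028,0.024,0.041,0.188,0.877,-0.258,1],[0.028,0.024,0.041,0.188,0.877,-0.258,1],[0.028,0.024,0.041,0.188,0.877,-0.258,1],[0.028,0.024,0.041,0.188,0.877,-0.258,1]]'; python3 -c "
from p import *
st();rows(pose(-.24,.18,18))"
```

```text
time_s: 1.35
tcp_pos: [0.4314, -0.3638, 0.1773]
eef_rot: [-3.075, -1.084, 1.204]
ft_force: [-0.0, -1.0, 0.3]
gripper_width: 0.0
t 1.35 edge uvz [ 0.0013 -0.2597  0.1753] phi 27.8 F [-0.  -1.   0.3] q [-1.03  0.76  1.31  0.76  1.87 -0.78] w 0.0
[0.009, -0.001, 0.017] [0.038, 0.17, -0.05]
```

```bash
python3 -m crank '[[0.009,-0.001,0.017,0.038,0.17,-0.05,1],[0.009,-0.001,0.017,0.038,0.17,-0.05,1],[0.009,-0.001,0.017,0.038,0.17,-0.05,1]]'; python3 -c "
from p import *
st();rows(pose(-.24,.052,18),pose(-.165,.052,18))
from h import *
for n in ('side','top'):
  cv2.imwrite('pics/%s1.png'%n,r.snapshot(n)['image'][:,:,::-1])"
```

```text
time_s: 1.65
tcp_pos: [0.4363, -0.3454, 0.1764]
eef_rot: [-3.136, -1.255, 1.311]
ft_force: [0.5, 0.2, 0.4]
gripper_width: 0.0004
t 1.65 edge uvz [-1.000e-04 -2.407e-01  1.791e-01] phi 18.1 F [0.5 0.2 0.4] q [-1.01  0.81  1.31  0.85  1.98 -0.83] w 0.0
[-0.121, 0.0, 0.04] [-0.001, 0.001, -0.002]
[-0.097, 0.0, 0.111] [-0.001, 0.001, -0.002]
```

View pics/side1.png

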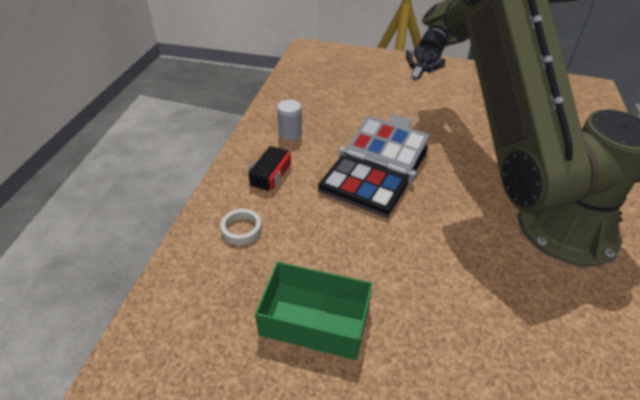

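View pics/top1.png

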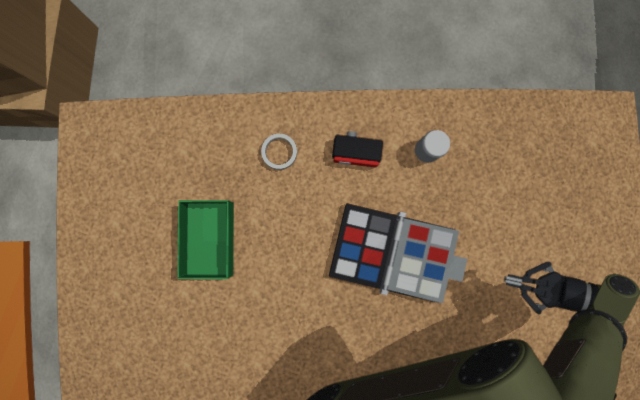

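The closed fingers point at the tab, with the tip at (507,281) in the top view and (417,73) in the side view. The leaf hasn't moved. I'll check the tip's position against depth.

```bash
python3 -c "
from p import *
from h import *
d=r.snapshot('top');P,n=cloud(d)
q=P-[H[0],H[1],0];m=(P[...,2]>.14)&(P[...,2]<.24)
m[:260]=0;m[300:]=0;m[:,:500]=0;m[:,530:]=0
a=np.stack([q@ex,q@ey,q[...,2]],-1)[m];i=np.argsort(-a[:,1])
print(len(a));print(np.round(a[i][:60:3],3))"
```

```text
386
[[-0.001 -0.241  0.183]
 [-0.003 -0.242  0.176]
 [ 0.004 -0.243  0.176]
 [-0.001 -0.243  0.172]
 [ 0.002 -0.244  0.18 ]
 [ 0.003 -0.245  0.166]
 [ 0.    -0.246  0.182]
 [ 0.003 -0.247  0.184]
 [ 0.001 -0.248  0.184]
 [ 0.004 -0.248  0.187]
 [-0.009 -0.25   0.179]
 [ 0.006 -0.25   0.181]
 [-0.012 -0.251  0.173]
 [-0.005 -0.251  0.184]
 [ 0.008 -0.252  0.177]
 [ 0.002 -0.252  0.184]
 [-0.01  -0.253  0.178]
 [ 0.011 -0.253  0.183]
 [ 0.006 -0.254  0.178]
 [ 0.005 -0.254  0.183]]
```

```bash
python3 -m crank '[[-0.04,0,0.013,0,0,0,1],[-0.08,0,0.026,0,0,0,1],[-0.115,0,0.038,0,0,0,1],[-0.121,0,0.04,0,0,0,1]]'; python3 -c "
from p import *
st();rows(pose(-.2,.052,18),pose(-.165,.052,18))"
```

```text
time_s: 2.2
tcp_pos: [0.4359, -0.3448, 0.048]
eef_rot: [-3.132, -1.253, 1.307]
ft_force: [0.5, -0.3, 0.3]
gripper_width: 0.0002
t 2.2 edge uvz [-0.0006 -0.2402  0.0506] phi 18.2 F [ 0.5 -0.3  0.3] q [-1.01  1.01  1.28  0.8   1.86 -0.97] w 0.0
[0.014, 0.001, 0.038] [-0.0, 0.003, -0.003]
[0.025, 0.001, 0.071] [-0.0, 0.003, -0.003]
```

```bash
python3 -m crank '[[0.007,0,0.019,0,0,0,1],[0.014,0,0.038,0,0,0,1],[0.02,0.001,0.055,0,0,0,1],[0.025,0.001,0.071,0,0,0,1]]'; python3 -c "
from p import *
st();rows(leaf(14,18),leaf(18,18))
from h import *
for n in ('side','top'):
  c=r.snapshot(n)['image'][:,:,::-1]
  c=c[60:220,310:500] if n=='side' else c[190:330,320:520]
  cv2.imwrite('pics/%s2.png'%n,cv2.resize(c,None,fx=3.5,fy=3.5))"
```

```text
time_s: 2.6
tcp_pos: [0.4566, -0.2723, 0.0519]
eef_rot: [-3.14, -1.25, 1.315]
ft_force: [0.5, -1.2, -0.5]
gripper_width: 0.0002
t 2.6 edge uvz [ 0.0012 -0.1648  0.0544] phi 18.4 F [ 0.5 -1.2 -0.5] q [-0.92  0.94  1.44  0.86  1.75 -0.99] w 0.0
[0.019, -0.001, -0.002] [0.0, 0.006, -0.001]
[0.03, -0.001, -0.003] [0.0, 0.006, -0.001]
```

View pics/side2.png

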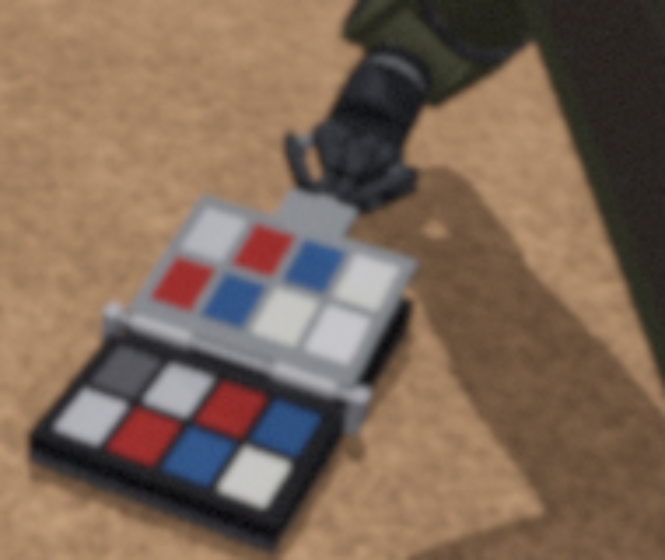

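View pics/top2.png

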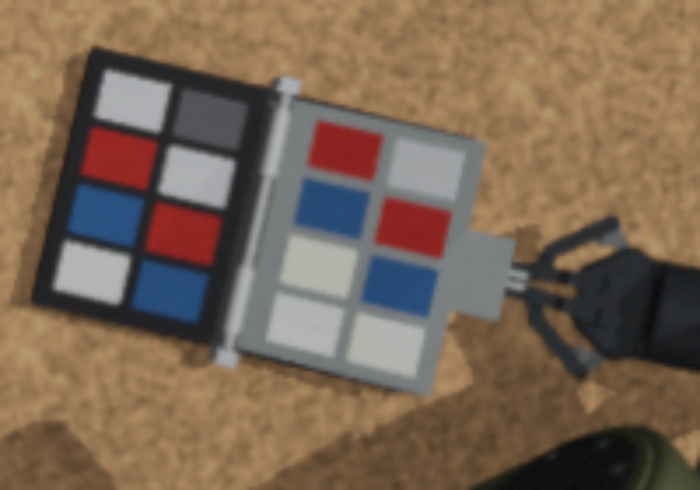

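The fingertips are hidden under the tab, which is at (320,212) in the side crop and (480,275) in the top crop. The leaf is untouched. Next I push up in small arcs.

```bash
cat > g.py <<'E'
from p import *
st()
a=list(map(float,sys.argv[1:]))  # th0 th1 phi0 phi1 [rho u]
rho=a[4] if len(a)>4 else .165
rows(*[leaf(a[0]+(a[1]-a[0])*k/5,a[2]+(a[3]-a[2])*k/5,0,rho) for k in range(1,6)])
E
python3 g.py 12 27 18 18
```

```text
t 2.7 edge uvz [ 0.001  -0.164   0.0542] phi 18.3 F [ 0.5 -0.2 -0.7] q [-0.92  0.94  1.44  0.86  1.75 -0.99] w -0.0
[0.022, -0.001, -0.003] [-0.001, 0.006, -0.001]
[0.03, -0.001, -0.003] [-0.001, 0.006, -0.001]
[0.039, -0.001, -0.003] [-0.001, 0.006, -0.001]
[0.047, -0.001, -0.003] [-0.001, 0.006, -0.001]
[0.056, -0.001, -0.002] [-0.001, 0.006, -0.001]
```

```bash
python3 -m crank '[[0.012,-0.001,-0.002,0,0,0,1],[0.022,-0.001,-0.003,0,0,0,1],[0.033,-0.001,-0.003,0,0,0,1],[0.044,-0.001,-0.003,0,0,0,1],[0.056,-0.001,-0.002,0,0,0,1]]'; python3 g.py 27 42 18 23
python3 - <<'E'
from h import *
for n in ('side','top'):
  c=r.snapshot(n)['image'][:,:,::-1]
  c=c[60:220,310:500] if n=='side' else c[190:330,320:520]
  cv2.imwrite('pics/%s3.png'%n,cv2.resize(c,None,fx=3.5,fy=3.5))
E
```

```text
time_s: 3.2
tcp_pos: [0.4597, -0.256, 0.1066]
eef_rot: [-3.139, -1.251, 1.315]
ft_force: [0.5, -0.4, -0.2]
gripper_width: -0.0002
t 3.2 edge uvz [ 1.000e-04 -1.483e-01  1.091e-01] phi 18.3 F [ 0.5 -0.4 -0.2] q [-0.9   0.82  1.49  0.88  1.78 -0.93] w -0.0
[0.008, -0.0, 0.001] [-0.001, -0.012, -0.001]
[0.017, -0.0, 0.003] [-0.001, -0.029, -0.001]
[0.026, -0.0, 0.005] [-0.001, -0.046, -0.001]
[0.034, -0.0, 0.008] [-0.001, -0.064, -0.001]
[0.043, -0.0, 0.011] [-0.001, -0.081, -0.001]
```

View pics/side3.png

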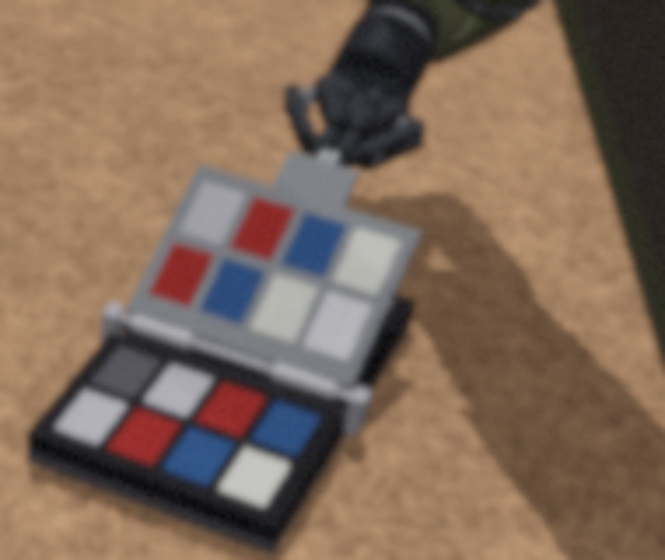

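The leaf has risen with the fingertip, and the tab at (318,180) rests on it. The book hasn't moved, so I continue.

```bash
python3 -m crank '[[0.008,0,0.001,0,-0.012,0,1],[0.017,0,0.003,0,-0.029,0,1],[0.026,0,0.005,0,-0.046,0,1],[0.034,0,0.008,0,-0.064,0,1],[0.043,0,0.011,0,-0.081,0,1]]'; python3 g.py 42 57 23 30
```

```text
time_s: 3.8
tcp_pos: [0.4661, -0.2321, 0.1452]
eef_rot: [3.14, -1.167, 1.321]
ft_force: [-0.1, -0.3, -1.4]
gripper_width: 0.0
t 3.8 edge uvz [ 0.0003 -0.1234  0.1455] phi 23.1 F [-0.1 -0.3 -1.4] q [-0.86  0.7   1.55  0.87  1.73 -0.87] w 0.0
[0.007, -0.0, 0.002] [-0.001, -0.022, 0.001]
[0.016, -0.0, 0.005] [-0.001, -0.047, 0.001]
[0.024, -0.0, 0.009] [-0.001, -0.071, 0.001]
[0.032, -0.0, 0.012] [-0.001, -0.096, 0.001]
[0.04, -0.0, 0.017] [-0.001, -0.12, 0.001]
```

```bash
python3 -m crank '[[0.007,0,0.002,0,-0.022,0,1],[0.016,0,0.005,0,-0.047,0,1],[0.024,0,0.009,0,-0.071,0,1],[0.032,0,0.012,0,-0.096,0,1],[0.04,0,0.017,0,-0.12,0,1]]'; python3 g.py 57 72 30 37
```

```text
time_s: 4.3
tcp_pos: [0.4741, -0.2013, 0.1758]
eef_rot: [3.14, -1.045, 1.32]
ft_force: [-0.8, -0.9, -0.5]
gripper_width: 0.0003
t 4.3 edge uvz [ 0.0003 -0.0918  0.1728] phi 30.1 F [-0.8 -0.9 -0.5] q [-0.8   0.58  1.61  0.84  1.65 -0.79] w 0.0
[0.008, -0.0, 0.003] [-0.001, -0.023, 0.002]
[0.016, -0.0, 0.007] [-0.001, -0.047, 0.002]
[0.024, -0.0, 0.012] [-0.001, -0.071, 0.002]
[0.031, -0.0, 0.017] [-0.001, -0.096, 0.002]
[0.039, -0.0, 0.022] [-0.001, -0.12, 0.002]
```

```bash
python3 -m crank '[[0.008,0,0.003,0,-0.023,0,1],[0.016,0,0.007,0,-0.047,0,1],[0.024,0,0.012,0,-0.071,0,1],[0.031,0,0.017,0,-0.096,0,1],[0.039,0,0.022,0,-0.12,0,1]]'; python3 g.py 72 87 37 44
python3 - <<'E'
from h import *
c=r.snapshot('side')['image'][:,:,::-1]
c=c[60:220,310:500]
cv2.imwrite('pics/side4.png',cv2.resize(c,None,fx=3.5,fy=3.5))
E
```

```text
time_s: 4.8
tcp_pos: [0.4838, -0.1632, 0.1988]
eef_rot: [3.14, -0.923, 1.32]
ft_force: [0.2, -0.9, -2.3]
gripper_width: -0.0002
t 4.8 edge uvz [ 0.0002 -0.0531  0.1924] phi 37.1 F [ 0.2 -0.9 -2.3] q [-0.71  0.47  1.66  0.8   1.56 -0.7 ] w -0.0
[0.007, -0.0, 0.004] [-0.001, -0.023, 0.002]
[0.014, -0.0, 0.01] [-0.001, -0.047, 0.002]
[0.021, -0.0, 0.015] [-0.0, -0.072, 0.002]
[0.028, -0.0, 0.021] [-0.0, -0.096, 0.002]
[0.035, -0.0, 0.027] [-0.0, -0.12, 0.002]
```

View pics/side4.png

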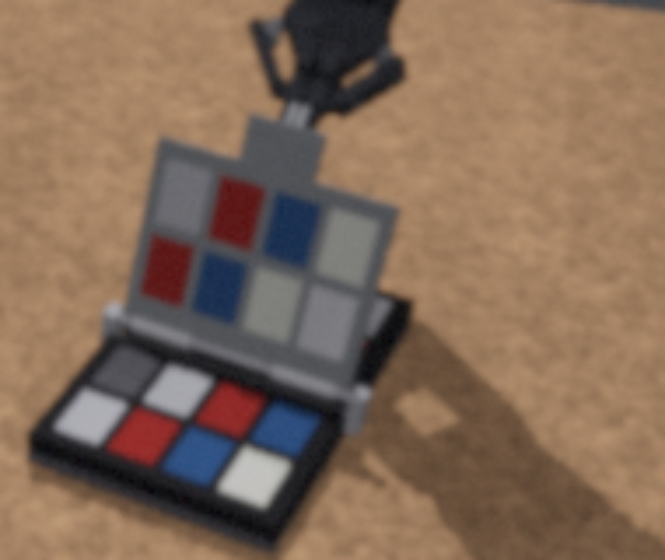

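The leaf now stands at about 70°, the finger is behind the tab at (295,115), and the book is unmoved.

```bash
python3 -m crank '[[0.007,0,0.004,0,-0.023,0,1],[0.014,0,0.01,0,-0.047,0,1],[0.021,0,0.015,0,-0.072,0,1],[0.028,0,0.021,0,-0.096,0,1],[0.035,0,0.027,0,-0.12,0,1]]'; python3 g.py 87 102 44 52
```

```text
time_s: 5.35
tcp_pos: [0.495, -0.1202, 0.2114]
eef_rot: [3.138, -0.8, 1.322]
ft_force: [-0.2, -1.1, 0.1]
gripper_width: 0.0005
t 5.35 edge uvz [ 2.000e-04 -9.600e-03  2.019e-01] phi 44.2 F [-0.2 -1.1  0.1] q [-0.61  0.38  1.69  0.74  1.45 -0.6 ] w 0.001
[0.005, -0.0, 0.005] [-0.0, -0.025, 0.003]
[0.011, -0.0, 0.011] [-0.0, -0.053, 0.003]
[0.018, -0.0, 0.017] [-0.0, -0.081, 0.003]
[0.024, -0.0, 0.024] [-0.0, -0.109, 0.003]
[0.029, -0.0, 0.031] [-0.0, -0.136, 0.003]
```

```bash
python3 -m crank '[[0.005,0,0.005,0,-0.025,0,1],[0.011,0,0.011,0,-0.053,0,1],[0.018,0,0.017,0,-0.081,0,1],[0.024,0,0.024,0,-0.109,0,1],[0.029,0,0.031,0,-0.136,0,1]]'; python3 g.py 102 117 52 59
```

```text
time_s: 5.85
tcp_pos: [0.5057, -0.0783, 0.2107]
eef_rot: [3.138, -0.661, 1.322]
ft_force: [-0.1, -0.9, 1.4]
gripper_width: -0.0
t 5.85 edge uvz [1.000e-04 3.210e-02 1.977e-01] phi 52.1 F [-0.1 -0.9  1.4] q [-0.49  0.32  1.72  0.66  1.34 -0.48] w -0.0
[0.006, -0.0, 0.006] [0.0, -0.023, 0.004]
[0.011, -0.0, 0.012] [0.0, -0.047, 0.004]
[0.017, -0.0, 0.019] [0.001, -0.072, 0.004]
[0.022, -0.0, 0.027] [0.001, -0.096, 0.004]
[0.027, -0.0, 0.034] [0.001, -0.12, 0.004]
```

```bash
python3 -m crank '[[0.006,0,0.006,0,-0.023,0,1],[0.011,0,0.012,0,-0.047,0,1],[0.017,0,0.019,0,-0.072,0,1],[0.022,0,0.027,0,-0.096,0,1],[0.027,0,0.034,0,-0.12,0,1]]'; python3 g.py 117 132 59 66
python3 - <<'E'
from h import *
c=r.snapshot('side')['image'][:,:,::-1]
c=c[60:220,310:500]
cv2.imwrite('pics/side5.png',cv2.resize(c,None,fx=3.5,fy=3.5))
E
```

```text
time_s: 6.35
tcp_pos: [0.5163, -0.0367, 0.2]
eef_rot: [3.139, -0.539, 1.321]
ft_force: [-1.0, -0.5, -1.5]
gripper_width: -0.0
t 6.35 edge uvz [-1.000e-04  7.330e-02  1.843e-01] phi 59.1 F [-1.  -0.5 -1.5] q [-0.36  0.3   1.73  0.57  1.23 -0.34] w -0.0
[0.004, 0.0, 0.006] [0.001, -0.023, 0.003]
[0.009, 0.0, 0.014] [0.001, -0.047, 0.003]
[0.013, 0.0, 0.021] [0.001, -0.072, 0.003]
[0.017, 0.0, 0.029] [0.001, -0.096, 0.003]
[0.021, 0.0, 0.037] [0.001, -0.121, 0.003]
```

View pics/side5.png

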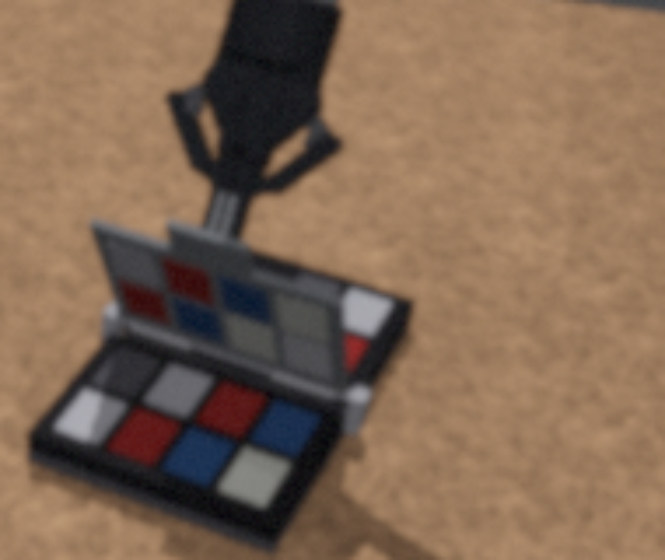

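The leaf is past upright, at about 115°. The finger is behind the tab at (220,230) and the book is unmoved.

```bash
python3 -m crank '[[0.004,0,0.006,0,-0.023,0.003,1],[0.009,0,0.014,0,-0.047,0.003,1],[0.013,0,0.021,0,-0.072,0.003,1],[0.017,0,0.029,0,-0.096,0.003,1],[0.021,0,0.037,0,-0.12,0.003,1]]'; python3 g.py 132 147 66 73
```

```text
time_s: 6.9
tcp_pos: [0.5258, 0.0007, 0.1785]
eef_rot: [3.141, -0.416, 1.318]
ft_force: [0.7, -0.1, -0.9]
gripper_width: 0.0001
t 6.9 edge uvz [-0.0003  0.1097  0.1601] phi 66.1 F [ 0.7 -0.1 -0.9] q [-0.24  0.32  1.74  0.46  1.12 -0.2 ] w 0.0
[0.003, 0.0, 0.007] [0.0, -0.022, 0.001]
[0.006, 0.0, 0.014] [0.0, -0.046, 0.001]
[0.01, 0.0, 0.022] [0.0, -0.071, 0.001]
[0.013, 0.0, 0.031] [0.0, -0.095, 0.001]
[0.015, 0.0, 0.039] [0.0, -0.12, 0.001]
```

```bash
python3 -m crank '[[0.003,0,0.007,0,-0.022,0,1],[0.006,0,0.014,0,-0.046,0,1],[0.01,0,0.022,0,-0.071,0,1],[0.013,0,0.031,0,-0.095,0,1],[0.015,0,0.039,0,-0.12,0,1]]'; python3 g.py 147 162 73 79
```

```text
time_s: 7.4
tcp_pos: [0.5332, 0.0298, 0.1483]
eef_rot: [3.141, -0.295, 1.318]
ft_force: [0.4, -0.3, -0.4]
gripper_width: 0.0003
t 7.4 edge uvz [-0.0004  0.1374  0.1275] phi 73.1 F [ 0.4 -0.3 -0.4] q [-0.13  0.36  1.73  0.34  1.04 -0.05] w 0.0
[0.002, 0.0, 0.007] [0.0, -0.019, 0.001]
[0.005, 0.0, 0.015] [0.0, -0.04, 0.001]
[0.007, 0.0, 0.024] [0.0, -0.061, 0.001]
[0.008, 0.0, 0.032] [0.0, -0.082, 0.001]
[0.009, 0.0, 0.04] [0.0, -0.103, 0.001]
```

```bash
python3 -m crank '[[0.002,0,0.007,0,-0.019,0,1],[0.005,0,0.015,0,-0.04,0,1],[0.007,0,0.024,0,-0.061,0,1],[0.008,0,0.032,0,-0.082,0,1],[0.009,0,0.04,0,-0.103,0,1]]'; python3 g.py 162 177 79 85
python3 - <<'E'
from h import *
c=r.snapshot('side')['image'][:,:,::-1]
c=c[60:220,310:500]
cv2.imwrite('pics/side6.png',cv2.resize(c,None,fx=3.5,fy=3.5))
E
```

```text
time_s: 7.9
tcp_pos: [0.5383, 0.0496, 0.1119]
eef_rot: [3.141, -0.19, 1.318]
ft_force: [0.3, 0.1, -0.2]
gripper_width: -0.0001
t 7.9 edge uvz [-0.0004  0.1556  0.0894] phi 79.1 F [ 0.3  0.1 -0.2] q [-0.05  0.43  1.73  0.23  0.96  0.07] w -0.0
[0.002, 0.0, 0.008] [0.0, -0.019, 0.001]
[0.003, 0.0, 0.016] [0.0, -0.04, 0.001]
[0.004, 0.0, 0.025] [0.0, -0.061, 0.001]
[0.004, 0.0, 0.033] [0.0, -0.082, 0.001]
[0.004, 0.0, 0.042] [0.0, -0.103, 0.001]
```

View pics/side6.png

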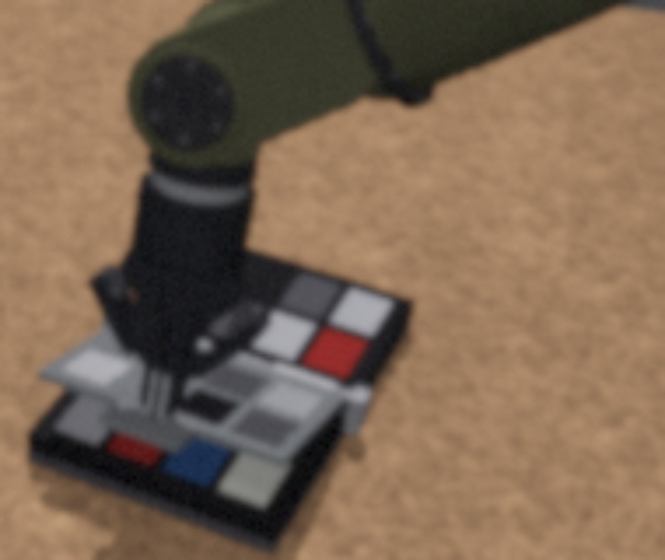

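The leaf is at about 160° with the tip on the tab at (158,400). I'll take it to 177° and then creep down on the force reading.

```bash
python3 -m crank '[[0.002,0,0.008,0,-0.019,0,1],[0.003,0,0.016,0,-0.04,0,1],[0.004,0,0.025,0,-0.061,0,1],[0.004,0,0.033,0,-0.082,0,1],[0.004,0,0.042,0,-0.103,0,1]]'; python3 -c "
from p import *
st();rows(leaf(180,87,0),leaf(180,87,.004))"
```

```text
time_s: 8.45
tcp_pos: [0.5409, 0.0616, 0.0697]
eef_rot: [-3.141, -0.084, 1.319]
ft_force: [0.5, 0.1, 1.0]
gripper_width: -0.0001
t 8.45 edge uvz [-0.001   0.1654  0.0457] phi 85.2 F [0.5 0.1 1. ] q [0.01 0.51 1.71 0.1  0.9  0.2 ] w -0.0
[-0.0, 0.001, 0.006] [-0.001, -0.031, 0.002]
[-0.001, 0.001, 0.01] [-0.001, -0.031, 0.002]
```

```bash
python3 -m crank '[[0,0,0.002,0,0,0,1],[0,0,0.004,0,0,0,1],[0,0,0.005,0,0,0,1],[0,0,0.006,0,0,0,1],[0,0,0.006,0,0,0,1]]'; python3 -c "
from p import *
st()"
```

```text
time_s: 8.95
tcp_pos: [0.5412, 0.062, 0.0643]
eef_rot: [-3.141, -0.084, 1.318]
ft_force: [-3.3, 0.3, 5.9]
gripper_width: -0.0001
t 8.95 edge uvz [-0.0008  0.1658  0.0403] phi 85.2 F [-3.3  0.3  5.9] q [0.01 0.52 1.72 0.1  0.89 0.2 ] w -0.0
```

```bash
python3 -m crank '[[0,0,0.001,0,0,0,1],[0,0,0.001,0,0,0,1],[0,0,0.001,0,0,0,1]]'; python3 -c "
from p import *
st()"
```

```text
time_s: 9.25
tcp_pos: [0.5413, 0.0619, 0.0642]
eef_rot: [-3.142, -0.084, 1.318]
ft_force: [-4.6, -0.5, 9.2]
gripper_width: -0.0003
t 9.25 edge uvz [-0.0007  0.1658  0.0402] phi 85.2 F [-4.6 -0.5  9.2] q [0.01 0.52 1.72 0.1  0.89 0.2 ] w -0.0
```

The force rises without any motion, so the leaf is on its stop. I'll back straight off, move clear and check.

```bash
python3 -m crank '[[0,0,-0.003,0,0,0,1],[0,0,-0.01,0,0,0,1],[0,0,-0.03,0,0,0,1],[0,0,-0.06,0,0,0,1],[0,0,-0.1,0,0,0,1]]' && python3 -m crank '[[-0.04,0,-0.03,0,0,0,1],[-0.08,0,-0.05,0,0,0,1],[-0.13,0,-0.05,0,0,0,1],[-0.18,0,-0.05,0,0,0,1],[-0.23,0,-0.05,0,0,0,1]]' && python3 -m crank '[[-0.05,0,0,0,0,0,1],[-0.1,0,0,0,0,0,1],[-0.15,0,0,0,0,0,1],[-0.15,0,0,0,0,0,1]]'
python3 - <<'E'
from p import *
from h import *
st()
for n in ('side','top'):
  d=r.snapshot(n);cv2.imwrite('pics/%s7.png'%n,d['image'][:,:,::-1])
  P,_=cloud(d);q=P-[H[0],H[1],0];u=q@ex;v=q@ey
  m=(abs(u)<.085)&(v>.03)&(v<.135)&(P[...,2]>.02)&(P[...,2]<.08)
  A=np.polyfit(v[m],P[...,2][m],1);print(n,m.sum(),'slope deg',np.degrees(np.arctan(A[0])),'z at .15',np.polyval(A,.15))
  m=(abs(u)<.025)&(v>.155)&(v<.182);print('tab z',np.median(P[...,2][m]))
E
```

```text
time_s: 9.75
tcp_pos: [0.5385, 0.0536, 0.1643]
eef_rot: [-3.14, -0.084, 1.318]
ft_force: [0.2, -0.0, 0.0]
gripper_width: 0.0001
time_s: 10.25
tcp_pos: [0.4794, -0.1742, 0.1956]
eef_rot: [-3.141, -0.084, 1.318]
ft_force: [0.6, -0.8, 0.9]
gripper_width: 0.0001
time_s: 10.65
tcp_pos: [0.4401, -0.3235, 0.183]
eef_rot: [-3.141, -0.083, 1.313]
ft_force: [0.7, 0.7, 0.0]
gripper_width: -0.0
t 10.65 edge uvz [-0.0018 -0.2327  0.159 ] phi 85.3 F [0.7 0.7 0. ] q [-0.73  0.38  1.6   0.08  1.21 -0.5 ] w -0.0
side 1748 slope deg 0.08166568338991968 z at .15 0.03796331815787431
tab z 0.034404061658835305
top 2622 slope deg 0.038932886346376906 z at .15 0.03880389390236723
tab z 0.038056969842964916
```

View pics/side7.png

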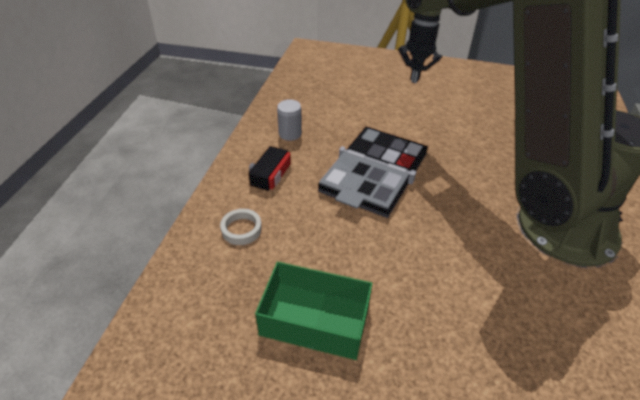

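View pics/top7.png

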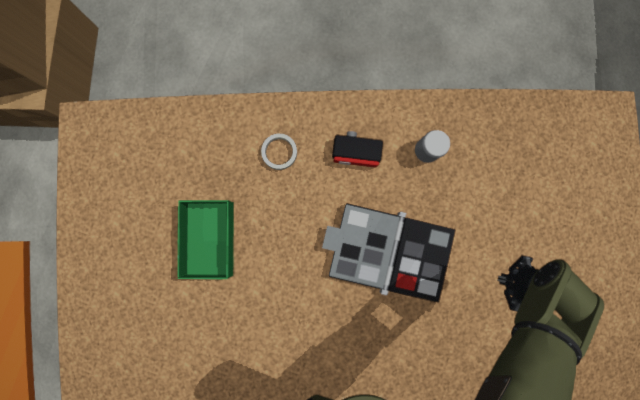

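The leaf lies flat on the left board, with its tab at (333,240) in the top view. The brackets are still at (402,214) and (386,292), so the book hasn't moved, and the bystanders stand where they were. I'm handing in.

```bash
python3 -c "
from rig import r
print(r.close_job())"
```

```text
the job is handed in; nothing more can be done
None
```

The leaf now lies flat on the opposite (+y) board, and I handed the job in at about 10.8 s. I shut the gripper and slid the fingertip under the tab. It pushed the leaf round its arc in steps of about 15°, pressed it down on the far side to about 9 N, then moved clear.

**Leaf:** The last checks put it within 0.1° of flat, with its top face 38–39 mm above the bench (39 mm expected). While pressing, the force rose without any further movement, so the leaf was on its stop.

**Book and bystanders:** In the last pictures the spine brackets, tin, tape, lamp and bin are at the same pixels as at the start. I judged this by eye and did not measure it again. The force readings during the flip stayed below about 3 N.

**Disagreement:** The side camera put the tab at 34 mm, against 38 mm from the top camera. I put this down to background pixels in the side reading, since both cameras agree on the main panel. I did not check it further.

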